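Stack the next pin-gauge frame

TASK

On the inspection bench, pick up the loose oblong stacking frame by its handle and stack it on the frame bolted to the bench, so that each of its four corner posts sits fully down in one of the four flared corner cups and it stands level. Lower it in rather than dropping it, let go, and leave the smaller square frame where it stands.

Things in the scene. Friction and masses are not known exactly. Their poses are not given: they have to be found in the camera images.
- oblong_frame: Loose steel tray with pins, 142x102 mm, on four round posts 14 mm thick (axes x +-65, y +-45 mm; free for 40 mm below the tray). Origin: midway between the feet, at their undersides; z up, x along the long side. Tray z 40-52 mm, pins to 72. Black handle bar over the middle, along x: 84 mm long, 18 wide, z 100-116 mm, on uprights at x +-38. About 0.55 kg. Fits either way round.
- lower_frame: Fixed frame, 142x102 mm, with a square flared steel cup, open upwards, at each corner. Origin: on the bench at its centre; z up, x along the long side. Cup axes x +-65, y +-45 mm; cup floors z 52 mm; inside 26 mm square up to z 64, flaring to 49 mm at the mouth, z 84, which guides a post in. Overall 184x144 mm. Pins between the cups to z 58. Stacked, the oblong frame's origin is at z 52 mm.
- square_frame: Bystander to leave alone: a smaller loose frame of the same make, square, 102x102 mm, posts at +-45 mm both ways; does not fit the lower frame. Origin: midway between its feet, at their undersides; same heights and handle (along its x) as the oblong frame, top at z 116 mm.
There are look-alikes about, which are no part of the job. Leave any green look-alike of the lower_frame alone.

How it is judged (in metres and radians):
On the way:
1. the oblong frame is lifted clear of the bench by the gripper (height (world z) of oblong_frame above 0.07 m and contact force between the fingers and oblong_frame above 1 N), for 0.1 s.
At the end, for the whole second after the job is handed in: At rest, the oblong frame's origin is 46 to 58 mm above the lower frame's and within 14 mm of it sideways; long sides parallel within 10 degrees, either way round; level within 3.4 degrees; the square frame within 40 mm of its start (z of oblong_frame in the frame of lower_frame between 0.046 and 0.058 m and horizontal distance between oblong_frame and lower_frame below 0.014 m and angle between the x axis of oblong_frame and the x axis of lower_frame, either way round below 0.18 rad and angle between oblong_frame's own z axis and vertical below 0.06 rad and linear speed of oblong_frame below 0.02 m/s and distance of square_frame from where it was at the start of the episode below 0.04 m); the robot touches nothing.
It fails at once if the oblong frame is dropped (falls free by more than about 30 mm) (linear speed of oblong_frame above 0.8 m/s and contact force between the fingers and oblong_frame below 0.1 N).
It fails at once if the square frame is shifted by more than 40 mm (distance of square_frame from where it was at the start of the episode above 0.04 m).
It also fails if it takes over 48 s, if anything falls off the work surface, if the arm or the gripper's body presses on something with over 40 N, if the wrist force passes 120 N, or if a joint passes its speed limit or range.

ROBOT

A 6-joint arm with a two-finger parallel gripper is mounted at the origin on the work surface. World frame = base frame: x ahead of the robot, y to its left, z up, the work surface at z = 0. Lengths are in mm, angles in degrees, forces in N, time in s.
With the tool pointing down it reaches from about 350 to 850 mm from the base axis. Payload 8.1 kg.
Tool frame: the origin (TCP) lies midway between the tips of the shut fingers; the grasp point (between the pads) lies 19 mm behind it; x points along the fingers, y is the direction in which the jaws open and shut, and the axes are right-handed (so a half turn about x gives the same grasp; the last joint's range is limited). The gripper opens to 85 mm and grips with 20 to 120 N. Pads are 22 mm wide; open, the fingers measure 114 mm over their backs; the gripper's body (76 mm by 85 mm) begins 54 mm behind the grasp point. The pads swing forward as they close: fully open they stand 13 mm farther back than shut.
Start: joints at [69.076, 7.471, 85.268, -0, 87.261, -4.893], TCP at [165.676, 576.677, 231.292] pointing down, gripper open.
Joint ranges: [-169.43, 169.43], [-51.17, 129.36], [1.28, 143.12], [-76.62, 256.62], [0, 156.53], [-152.29, 152.29]. Speed limits (degrees/s): [136.94, 136.94, 159.86, 180, 180, 180].

INTERFACE

Orientations are given as [roll, pitch, yaw] about the fixed x, y, z axes, in that order (R = Rz(yaw) Ry(pitch) Rx(roll)).
In Python, from bench import r, snapshot, workorder gives the robot as it stands.
- The arm moves only by the tool send_rows, never from a script. Its arguments are lists of equal length, an entry for each row: "offset": the shift along the tool's x, y, z in cm, a list of three; "dr": the turn, a rotation vector about the tool's x, y, z in degrees, a list of three; "grip": the opening in per cent of the stroke, from 0 (shut) to 100 (fully open). In form: {"offset": [[dx, dy, dz], ...], "dr": [[rx, ry, rz], ...], "grip": [grip, ...]}. A call has 1 to 5 rows; each row shifts and turns the commanded pose from where the row before left it, along the tool's axes as they then stand; what a row does not reach is not made up. A row lasts 1/8 s, in which the tool goes at most 62.5 mm and 10.7 degrees, less where a joint would pass 70% of its speed; a pose out of reach is approached as far as the arm can. A call with a gripper value outside its range is refused whole. The fingers move at their own pace and stop on an object; "force" is the grip in N (left out, the last holds). Time passes only in rows, so rows that do not move let the fingers close. It gives the time, the measured TCP pose, the force and the opening at its end, in the units of the state.
- r.sense(): the state, without advancing time (a new reading comes with each control period).
- snapshot(name): name is "scene" or "side" or "wrist"; returns a dict with "pixels" (384x512x3 uint8, red, green, blue), "fx", "fy", "cx", "cy" (pixels), "distortion" ([k1, k2, p1, p2, k3] as OpenCV has them; the pictures are not rectified), "world_to_cam" (4x4, takes a point from world to camera coordinates). Camera axes: x right, y up, looking along -z (the intrinsics and any distortion apply to the point x, -y, -z); pixel columns grow to the right and rows downward; lengths in mm; the calibration is good to about 2 mm. A picture is of the moment at which its call begins. There is no depth.
- workorder.hand_in(): hands the job in, once; it reports no verdict.
The state is a dict: "time": time; "joint_pos": joint angles; "qd": joint speeds; "joint_efforts": joint torques, N m; "tool_pos": TCP position; "tcp_rot": TCP orientation; "ft_force": force on the tool from outside, world axes, zero at the start; "wrist_torque": the same for the moment, N m; "finger_gap": finger opening in mm.
Only numpy, scipy, OpenCV 4.12 (cv2) and the standard library are available. Lean on these libraries where they do the work, as an engineer would, in place of code of your own. Each camera call takes 0.05 s, during which the arm holds its last target.

## Working session

There is one attempt and no reset: what is moved stays moved. The work goes in short steps, Python scripts to look and compute and a tool call to move; the robot and the scene stay as the last step left them, time stands still between calls to the robot, and variables do not carry over. Pictures are saved under pics/ and viewed, and the job is handed in when it is done.

Besides the shell and the picture viewer there is one more tool, called after "Call:" by a JSON object that holds its "method" and its "body". send_rows: Moves the arm, as the interface text tells. Its arguments: {"type":"object","properties":{"offset":{"type":"array","items":{"type":"array","items":{"type":"number"}}},"dr":{"type":"array","items":{"type":"array","items":{"type":"number"}}},"grip":{"type":"array","items":{"type":"number"}},"force":{"type":"number"}},"required":["offset","dr","grip"]}

```bash
ls; mkdir -p pics
python3 - <<'E'
from bench import r, snapshot
import cv2,json,numpy as np
print(r.sense())
for n in ["scene","side","wrist"]:
    s=snapshot(n); cv2.imwrite(f"pics/{n}0.png",s["pixels"][:,:,::-1]); print(n,s["fx"],s["fy"],s["cx"],s["cy"],s["distortion"],np.round(s["world_to_cam"],3).tolist())
    np.savez(f"{n}0.npz",**s)
E
```

```text
pics
{'time': 0.0, 'joint_pos': array([ 6.90745219e+01,  7.51518115e+00,  8.53313707e+01,  1.25506591e-03,
        8.72650661e+01, -4.89440702e+00]), 'qd': array([ 0.04209428,  0.06619825,  0.00149765,  0.02861468,  0.02271797,
       -0.04208872]), 'joint_efforts': array([-3.58846082e-04, -5.69379795e+01, -5.00570190e+01, -2.18580117e-04,
        1.45473343e-02, -1.22093088e-06]), 'tool_pos': array([165.46909728, 576.12135007, 230.22367529]), 'tcp_rot': array([ -95.53783683,   89.88837507, -111.56896898]), 'ft_force': array([0.78172008, 0.4237147 , 0.47167315]), 'wrist_torque': array([-0.01503013, -0.01109444,  0.00416585]), 'finger_gap': 85.34164833575363}
scene 349.37255020997287 349.37255020997287 259.28941278830075 193.09177030854536 [-0.09787303  0.          0.          0.          0.        ] [[-0.894, 0.448, -0.012, 490.204], [-0.346, -0.672, 0.655, 45.899], [0.286, 0.59, 0.755, -1366.752], [0.0, 0.0, 0.0, 1.0]]
side 389.5364574978068 389.5364574978068 254.02930309118025 191.90757866465958 [0.01034828 0.         0.         0.         0.        ] [[0.84, -0.543, -0.017, -467.546], [0.33, 0.485, 0.81, -147.28], [-0.431, -0.686, 0.586, -1375.425], [0.0, 0.0, 0.0, 1.0]]
wrist 313.0199808872755 313.0199808872755 254.09320058820947 189.27537921790577 [0.00735199 0.         0.         0.         0.        ] [[0.276, 0.961, -0.002, -598.729], [-0.918, 0.263, -0.296, 38.808], [-0.284, 0.083, 0.955, -379.367], [0.0, 0.0, 0.0, 1.0]]
```

View pics/scene0.png

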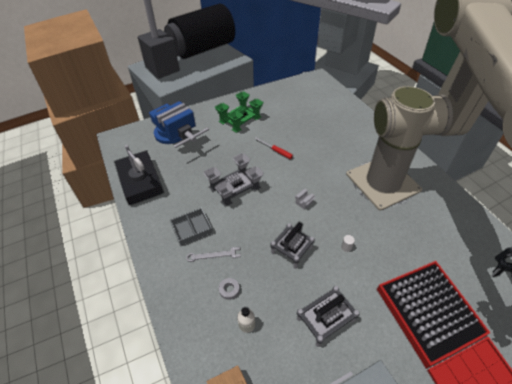

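View pics/side0.png

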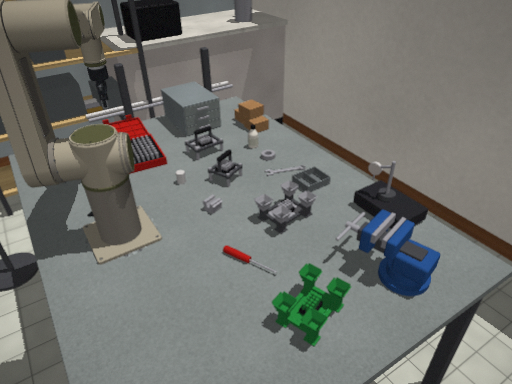

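View pics/wrist0.png

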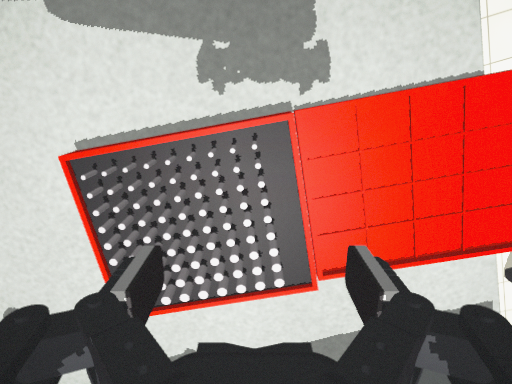

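The scene view shows three frames: the oblong frame at about (328,315), the square one at (293,242) and the grey lower frame at (235,178). The green look-alike is at (240,110). I'll zoom in on these next.

```bash
cat > h.py <<'E'
import numpy as np,cv2
def load(n): return dict(np.load(n+".npz"))
def K(s): return np.array([[s["fx"],0,s["cx"]],[0,s["fy"],s["cy"]],[0,0,1.]])
def ray(s,uv):
    p=cv2.undistortPoints(np.array(uv,float).reshape(-1,1,2),K(s),np.array(s["distortion"],float)).reshape(-1,2)
    W=np.array(s["world_to_cam"]);R=W[:3,:3];t=W[:3,3]
    d=np.c_[p[:,0],-p[:,1],-np.ones(len(p))]@R
    return -R.T@t,d
def onz(s,uv,z):
    c,d=ray(s,uv); return c+d*((z-c[2])/d[:,2])[:,None]
def proj(s,P):
    W=np.array(s["world_to_cam"]);c=np.atleast_2d(P)@W[:3,:3].T+W[:3,3]
    q=c*[1,-1,-1]
    return cv2.projectPoints(q.reshape(-1,1,3),np.zeros(3),np.zeros(3),K(s),np.array(s["distortion"],float))[0].reshape(-1,2)
def tri(s1,a,s2,b):
    c1,d1=ray(s1,a);c2,d2=ray(s2,b);o=[]
    for x,y in zip(d1,d2):
        x=x/np.linalg.norm(x);y=y/np.linalg.norm(y)
        A=np.c_[x,-y];k=np.linalg.lstsq(A,c2-c1,rcond=None)[0]
        p=c1+x*k[0];q=c2+y*k[1];o.append([*((p+q)/2),np.linalg.norm(p-q)])
    return np.array(o)
def crop(s,x,y,w,h,k,f):
    im=s["pixels"][y:y+h,x:x+w,::-1]
    cv2.imwrite(f,cv2.resize(im,None,fx=k,fy=k,interpolation=cv2.INTER_CUBIC))
E
python3 - <<'E'
from h import *
s=load("scene0");t=load("side0")
crop(s,290,280,80,70,8,"pics/c1.png");crop(s,195,145,80,65,8,"pics/c2.png")
crop(t,175,120,75,70,8,"pics/c3.png");crop(t,245,175,80,60,8,"pics/c4.png")
E
```

```text
(no output)
```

View pics/c1.png

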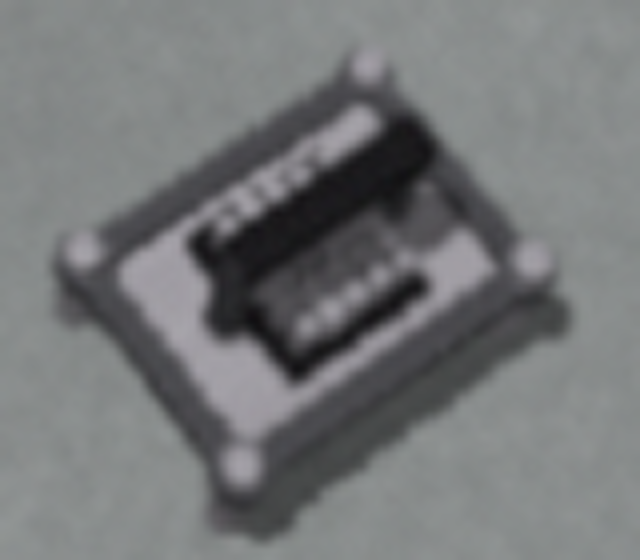

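View pics/c2.png

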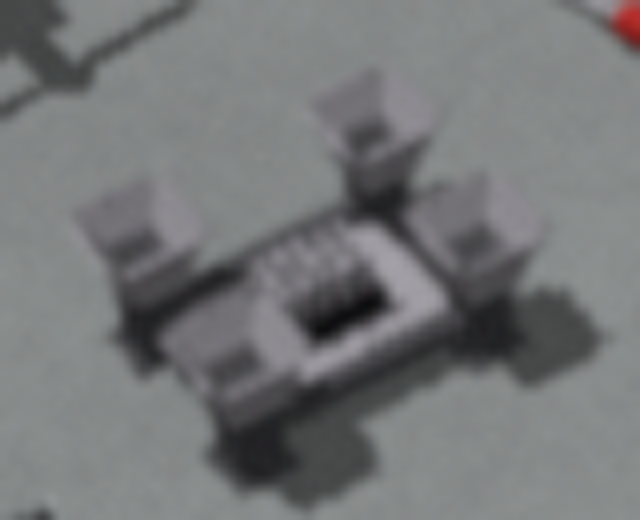

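View pics/c3.png

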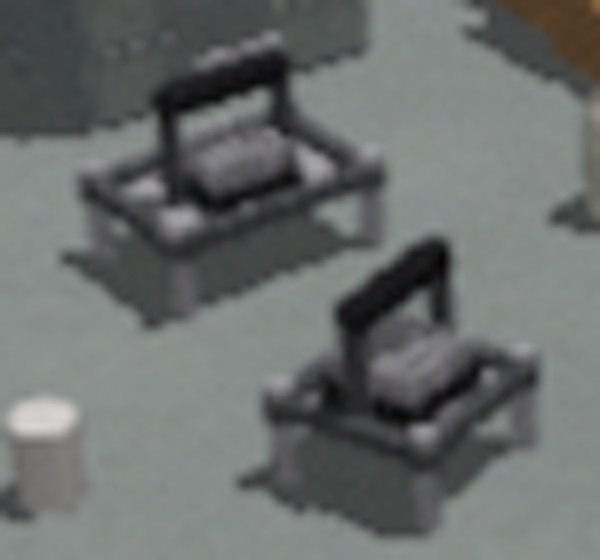

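View pics/c4.png

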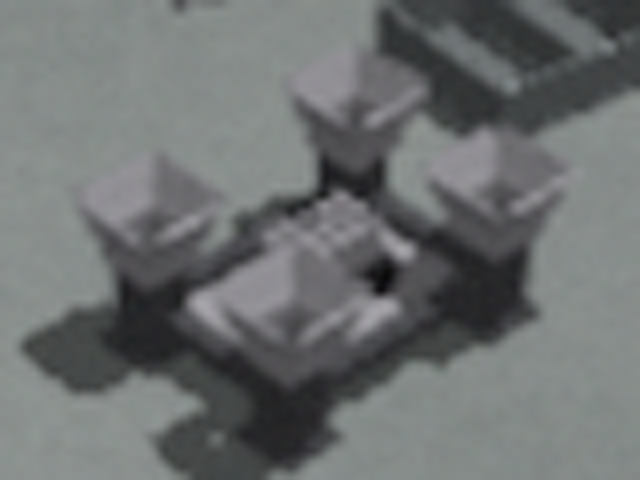

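```bash
cat >> h.py <<'E'
def px(l,x,y,k=8): return (np.array(l,float)+.5)/k-.5+[x,y]
def rect(P):
    c=P[:,:2].mean(0); (cc,wh,a)=cv2.minAreaRect(P[:,:2].astype(np.float32)-c.astype(np.float32)); 
    b=cv2.boxPoints((cc,wh,a)); e=[b[1]-b[0],b[2]-b[1]]; e=max(e,key=np.linalg.norm)
    return c.round(1),np.round(wh,1),np.degrees(np.arctan2(e[1],e[0]))
E
python3 - <<'E'
from h import *
s=load("scene0");t=load("side0")
a=px([(368,65),(82,250),(240,467),(532,258)],290,280)
b=px([(180,218),(375,160),(90,180)],175,120)
P=onz(s,a,54);print(P.round(1),rect(P))
P=onz(t,b,54);print(P.round(1))
A=px([(375,111),(139,224),(478,225),(230,352)],195,145)
B=px([(358,90),(153,203),(500,174),(293,296)],245,175)
P=onz(s,A,84);print(P.round(1),rect(P))
P=onz(t,B,84);print(P.round(1),rect(P))
# handle top corner ends
h=px([(195,240),(405,118),(435,150),(225,280)],290,280)
print(onz(s,h,116).round(1))
h=px([(155,85),(285,50)],175,120);print(onz(t,h,116).round(1))
E
```

```text
[[449.1 305.1  54. ]
 [579.1 317.4  54. ]
 [570.8 408.2  54. ]
 [439.5 394.2  54. ]] (array([509.6, 356.2]), array([132.1,  91.2]), np.float32(6.117794))
[[458.9 321.8  54. ]
 [583.4 319.2  54. ]
 [435.7 391.8  54. ]]
[[ 476.9 -293.3   84. ]
 [ 605.8 -274.9   84. ]
 [ 466.5 -202.    84. ]
 [ 599.  -182.    84. ]] (array([ 537.1, -238.1]), array([136.6,  92.9]), np.float32(8.141315))
[[ 591.  -191.6   84. ]
 [ 463.3 -210.3   84. ]
 [ 603.8 -279.6   84. ]
 [ 475.9 -298.1   84. ]] (array([ 533.5, -244.9]), array([129.2,  88.9]), np.float32(8.330519))
[[561.3 351.2 116. ]
 [474.7 347.6 116. ]
 [472.3 362.  116. ]
 [559.9 367.5 116. ]]
[[471.2 364.2 116. ]
 [552.3 361.4 116. ]]
```

```bash
cat >> h.py <<'E'
from scipy.spatial.transform import Rotation as Ro
def down(yaw): # tool x down, tool y at yaw deg
    y=np.radians(yaw);Y=np.array([np.cos(y),np.sin(y),0]);X=np.array([0,0,-1.]);return np.c_[X,Y,np.cross(X,Y)]
def plan(st,P,yaw=None):
    R=Ro.from_euler("xyz",st["tcp_rot"],degrees=True).as_matrix()
    print("pos",st["tool_pos"].round(1),"t",st["time"],"F",st["ft_force"].round(1),"gap",round(st["finger_gap"],1),"yawY",np.degrees(np.arctan2(R[1,1],R[0,1])).round(2),"x",R[:,0].round(4))
    T=R if yaw is None else down(yaw)
    D=R.T@T
    print("dr tot",np.degrees(Ro.from_matrix(D).as_rotvec()).round(2))
    d=np.array(P)-st["tool_pos"]
    print("offset cm in start axes",(R.T@d/10).round(2),"in target axes",(T.T@d/10).round(2))
E
python3 - <<'E'
from h import *
from bench import r
st=r.sense()
plan(st,(510,357,230),96);plan(st,(510,357,230),-84)
s=load("scene0");crop(s,255,205,80,65,8,"pics/c5.png")
E
```

```text
pos [165.5 576.3 230.5] t 0.15 F [ 0.8 -0.3 -0.1] gap 85.6 yawY 73.97 x [-5.0e-04 -1.3e-03 -1.0e+00]
dr tot [-2.203e+01 -2.000e-02  8.000e-02]
offset cm in start axes [  0.06 -11.56  39.16] in target axes [  0.05 -25.41  31.97]
pos [165.5 576.3 230.5] t 0.15 F [ 0.8 -0.3 -0.1] gap 85.6 yawY 73.97 x [-5.0e-04 -1.3e-03 -1.0e+00]
dr tot [1.5797e+02 1.1000e-01 3.0000e-02]
offset cm in start axes [  0.06 -11.56  39.16] in target axes [  0.05  25.41 -31.97]
```

View pics/c5.png

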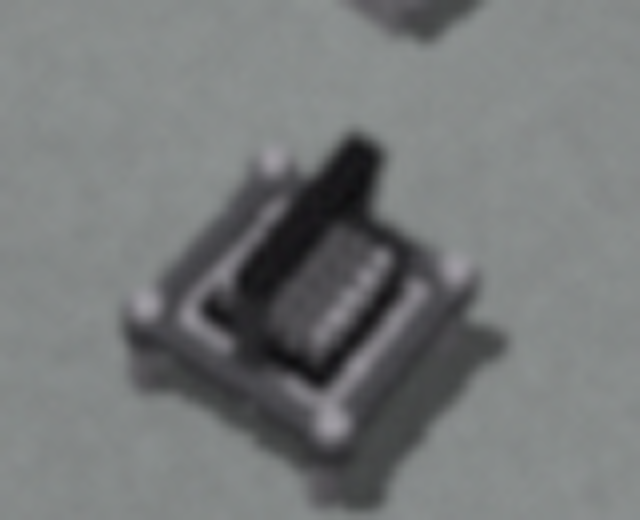

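Call:
{"method": "send_rows", "body": {"offset": [[0, -1.6, 5.6], [0, -1.6, 5.6], [0, -1.6, 5.6], [0, -1.6, 5.6], [0, -1.6, 5.6]], "dr": [[0, 0, 0], [0, 0, 0], [0, 0, 0], [0, 0, 0], [0, 0, 0]], "grip": [100, 100, 100, 100, 100]}}

```text
time: 0.78
tool_pos: [414.0, 421.2, 231.1]
tcp_rot: [-146.1, 90.0, -162.1]
ft_force: [1.2, 0.2, -0.4]
finger_gap: 85.6
```

Call:
{"method": "send_rows", "body": {"offset": [[0, -1.6, 5.6], [0, -1.8, 5.6], [0, 0, 0], [0, 0, 0], [0, 0, 0]], "dr": [[0, 0, 0], [-7, 0, 0], [-7.5, 0, 0], [-7.5, 0, 0], [0, 0, 0]], "grip": [100, 100, 100, 100, 100]}}

```text
time: 1.4
tool_pos: [510.9, 358.6, 230.8]
tcp_rot: [-156.3, 90.0, -150.4]
ft_force: [0.8, 0.4, 1.0]
finger_gap: 85.0
```

Run:
```python
from h import *
from bench import r, snapshot
plan(r.sense(),(510,357,230),96.2)
s=snapshot("wrist");np.savez("w1.npz",**s);crop(s,0,0,512,384,1.5,"pics/w1.png")
print(s["world_to_cam"].round(3))
```

```text
pos [510.9 358.6 230.8] t 1.4 F [0.8 0.4 1. ] gap 85.0 yawY 95.9 x [-7.e-04 -4.e-04 -1.e+00]
dr tot [-0.3  -0.04  0.02]
offset cm in start axes [ 0.08 -0.15 -0.11] in target axes [ 0.08 -0.14 -0.11]
[[-1.03000e-01  9.95000e-01 -0.00000e+00 -3.03458e+02]
 [-9.50000e-01 -9.90000e-02 -2.96000e-01  5.58999e+02]
 [-2.94000e-01 -3.00000e-02  9.55000e-01 -2.17777e+02]
 [ 0.00000e+00  0.00000e+00  0.00000e+00  1.00000e+00]]
```

View pics/w1.png

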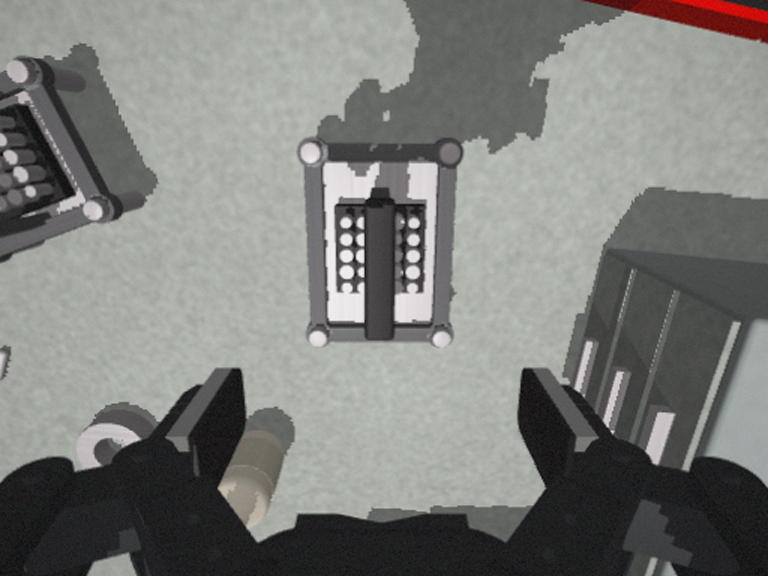

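Run:
```python
from h import *
s=load("w1")
P=onz(s,px([(312,152),(450,152),(441,338),(318,338)],0,0,1.5),54);print(P.round(1),rect(P))
P=onz(s,px([(367,199),(393,199),(394,338),(366,338)],0,0,1.5),116);print(P.round(1),rect(P))
```

```text
[[448.7 306.   54. ]
 [439.4 395.8  54. ]
 [570.9 408.5  54. ]
 [580.3 318.3  54. ]] (array([509.8, 357.2]), array([132.7,  90.8]), np.float32(5.5277624))
[[467.7 345.8 116. ]
 [466.2 359.8 116. ]
 [547.6 369.4 116. ]
 [549.3 352.9 116. ]] (array([507.7, 357. ]), array([81.9, 16.7]), np.float32(5.9240522))
```

Call:
{"method": "send_rows", "body": {"offset": [[4.0, -0.15, -0.15], [4.0, 0, 0], [3.5, 0, 0], [2.9, 0, 0], [0, 0, 0]], "dr": [[0.2, 0, 0], [0, 0, 0], [0, 0, 0], [0, 0, 0], [0, 0, 0]], "grip": [100, 100, 100, 100, 100]}}

```text
time: 2.08
tool_pos: [507.2, 356.2, 84.1]
tcp_rot: [-155.0, 89.7, -149.3]
ft_force: [-0.8, 0.2, 0.4]
finger_gap: 85.2
```

Call:
{"method": "send_rows", "body": {"offset": [[0, 0, 0], [0, 0, 0], [0, 0, 0], [0, 0, 0], [0, 0, 0]], "dr": [[0, 0, 0], [0, 0, 0], [0, 0, 0], [0, 0, 0], [0, 0, 0]], "grip": [15, 10, 0, 0, 0], "force": 60}}

```text
time: 2.7
tool_pos: [510.2, 357.3, 88.3]
tcp_rot: [12.1, 89.9, 17.9]
ft_force: [-1.4, -2.6, 6.0]
finger_gap: 17.1
```

Run:
```python
from h import *
from bench import r, snapshot
plan(r.sense(),(509,357,87),95.7)
s=snapshot("wrist");np.savez("w2.npz",**s);crop(s,0,0,512,384,1.5,"pics/w2.png")
```

```text
pos [510.2 357.3  88.3] t 2.7 F [-1.4 -2.6  6. ] gap 17.1 yawY 95.76 x [ 1.2e-03  4.0e-04 -1.0e+00]
dr tot [ 0.06  0.07 -0.01]
offset cm in start axes [ 0.13 -0.02 -0.12] in target axes [ 0.13 -0.02 -0.12]
```

View pics/w2.png

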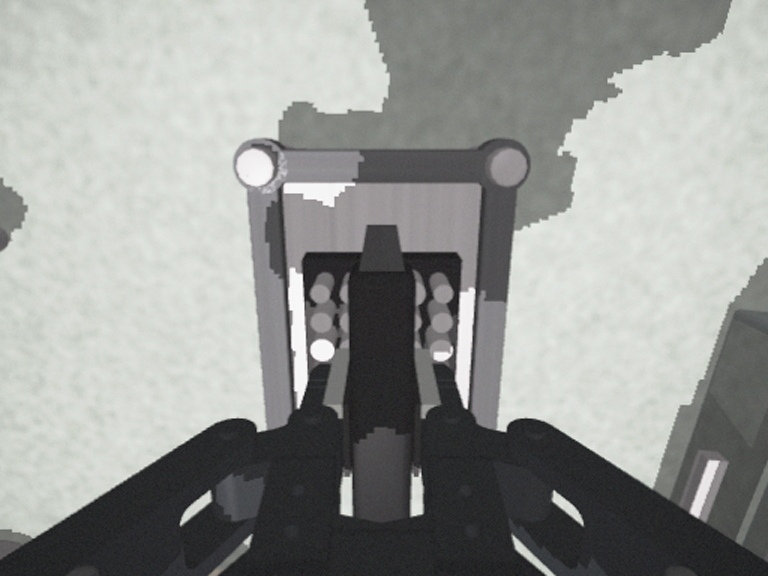

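The fingers hold the handle near its middle, with a 17 mm gap around a 18 mm bar. Lifting.

Call:
{"method": "send_rows", "body": {"offset": [[-1, 0, 0], [-3, 0, 0], [-4, 0, 0], [-5, 0, 0], [-3.5, 0, 0]], "dr": [[0, 0, 0], [0, 0, 0], [0, 0, 0], [0, 0, 0], [0, 0, 0]], "grip": [0, 0, 0, 0, 0], "force": 80}}

```text
time: 3.38
tool_pos: [509.6, 357.3, 254.4]
tcp_rot: [36.3, 90.0, 42.1]
ft_force: [0.7, 0.6, -6.3]
finger_gap: 16.7
```

Run:
```python
from h import *
from bench import r, snapshot
plan(r.sense(),(450,-241,250),98.2)
for n in ["wrist","side"]:
  s=snapshot(n);np.savez(n+"3.npz",**s);crop(s,0,0,512,384,1.5,f"pics/{n}3.png")
```

```text
pos [509.6 357.3 254.4] t 3.375 F [ 0.7  0.6 -6.3] gap 16.7 yawY 95.77 x [ 6.e-04  6.e-04 -1.e+00]
dr tot [-2.43  0.04 -0.03]
offset cm in start axes [  0.4  -58.93 -11.94] in target axes [  0.44 -58.37 -14.43]
```

View pics/wrist3.png

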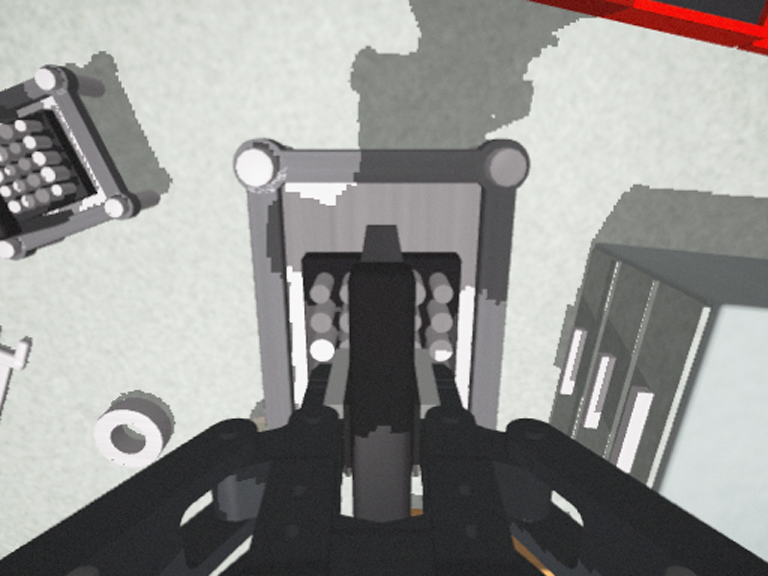

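View pics/side3.png

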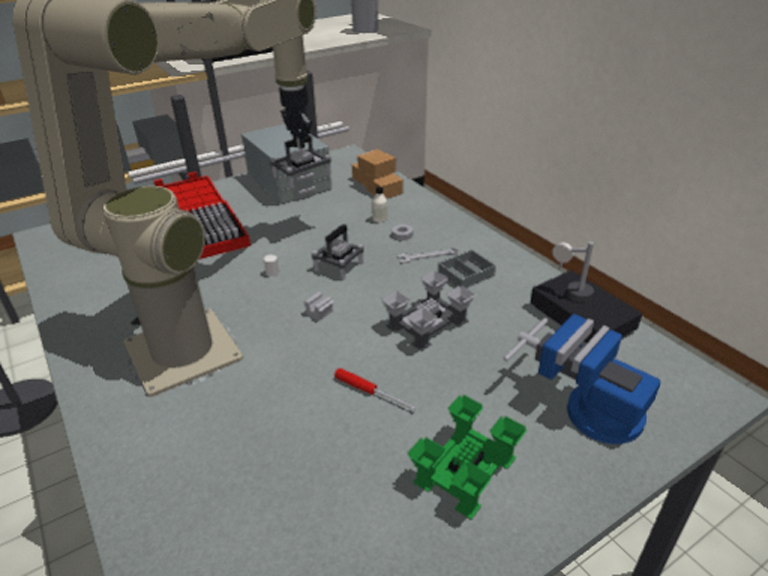

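Lifted: the wrist reads about 6 N and the wrist view is unchanged, so nothing slipped. I'll stop beside the lower frame to measure it with the wrist camera.

Call:
{"method": "send_rows", "body": {"offset": [[0, -2.5, -0.1], [0, -4, -0.2], [0, -5, -0.25], [0, -5, -0.25], [0, -5, -0.25]], "dr": [[0, 0, 0], [0, 0, 0], [0, 0, 0], [0, 0, 0], [0, 0, 0]], "grip": [0, 0, 0, 0, 0]}}

```text
time: 4.1
tool_pos: [519.4, 140.6, 249.3]
tcp_rot: [-176.3, 89.8, -170.5]
ft_force: [0.2, 0.7, -5.5]
finger_gap: 16.6
```

Call:
{"method": "send_rows", "body": {"offset": [[0, -5, -0.25], [0, -5, -0.2], [0, -5, -0.2], [0, -4.5, -0.2], [0, -2.5, 0]], "dr": [[0, 0, 0], [-0.8, 0, 0], [-0.8, 0, 0], [-0.8, 0, 0], [0, 0, 0]], "grip": [0, 0, 0, 0, 0]}}

```text
time: 4.72
tool_pos: [536.1, -79.3, 249.2]
tcp_rot: [163.8, 89.8, 171.9]
ft_force: [0.7, 0.6, -4.8]
finger_gap: 16.9
```

Call:
{"method": "send_rows", "body": {"offset": [[0, 0, 0], [0, 0, 0]], "dr": [[0, 0, 0], [0, 0, 0]], "grip": [0, 0]}}

```text
time: 4.97
tool_pos: [536.6, -76.6, 250.4]
tcp_rot: [149.2, 89.8, 157.4]
ft_force: [-0.5, 0.1, -6.3]
finger_gap: 16.4
```

Run:
```python
from h import *
from bench import r, snapshot
plan(r.sense(),(535,-241,250),98.2)
for n in ["wrist"]:
  s=snapshot(n);np.savez(n+"4.npz",**s);crop(s,0,0,512,384,1.5,f"pics/{n}4.png")
```

```text
pos [536.6 -76.6 250.4] t 4.975 F [-0.5  0.1 -6.3] gap 16.4 yawY 98.16 x [-0.0028  0.0012 -1.    ]
dr tot [-0.04 -0.15 -0.09]
offset cm in start axes [  0.02 -16.25  -2.49] in target axes [  0.04 -16.25  -2.5 ]
```

View pics/wrist4.png

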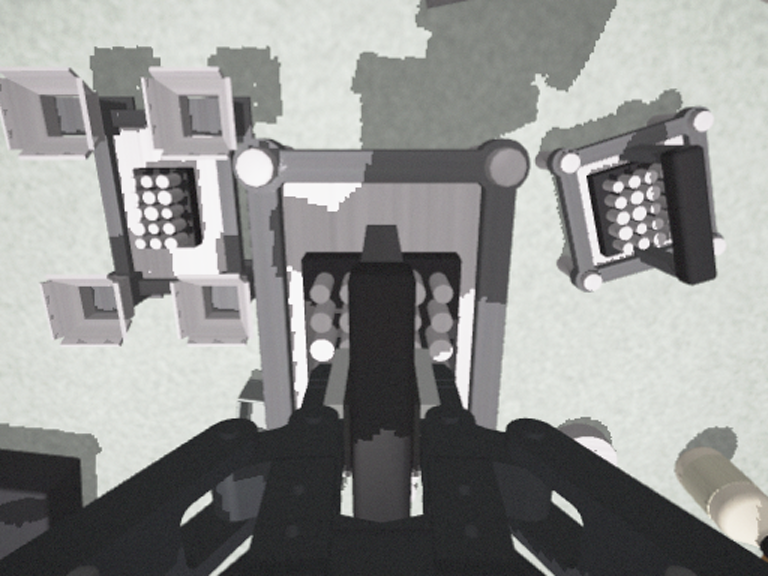

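Run:
```python
from h import *
s=load("wrist4");crop(s,0,35,170,205,4.5,"pics/w4a.png") if 0 else crop(s,0,40,170,75,4.5,"pics/w4a.png")
crop(s,20,175,155,65,5,"pics/w4b.png")
```

```text
(no output)
```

View pics/w4a.png

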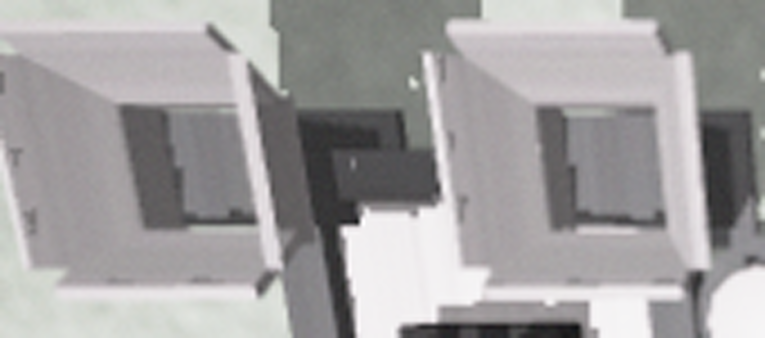

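View pics/w4b.png

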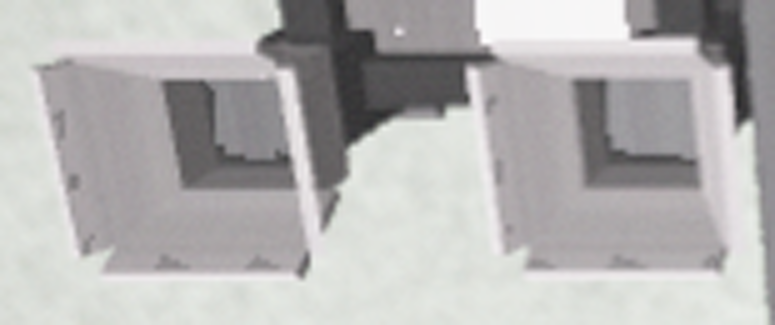

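Run:
```python
from h import *
s=load("wrist4")
M=[(0,40,4.5,[(-12,28),(228,28),(275,290),(25,290)]),(0,40,4.5,[(424,24),(684,22),(707,292),(459,294)]),
(20,175,5,[(35,50),(279,48),(322,273),(86,274)]),(20,175,5,[(468,46),(720,44),(736,270),(511,271)])]
C=[]
for x,y,k,l in M:
    P=onz(s,px(l,x,y,k),84);C.append(P.mean(0));print(P[:,:2].round(1).tolist(),P.mean(0).round(1),[np.linalg.norm(P[i]-P[(i+1)%4]).round(1) for i in range(4)])
C=np.array(C);print(rect(C), np.linalg.norm(C[0]-C[1]),np.linalg.norm(C[0]-C[2]))
for k,x,y,l in [(4.5,0,40,[(537,106),(657,106),(665,230),(550,230)]),(5,20,175,[(575,80),(692,80),(700,187),(585,187)])]:
    P=onz(s,px(l,x,y,k),64);print("throat",P.mean(0).round(1),[np.linalg.norm(P[i]-P[(i+1)%4]).round(1) for i in range(4)])
# held frame: feet tops seen now
P=onz(s,px([(257,167),(506,167)],0,0,1.5),250.4-88.3+54);print(P.round(1),P.mean(0).round(1),np.linalg.norm(P[0]-P[1]))
```

```text
[[455.3, -321.9], [448.3, -274.8], [498.3, -267.6], [505.9, -319.3]] [ 477.  -295.9   84. ] [np.float64(47.6), np.float64(50.5), np.float64(52.3), np.float64(50.7)]
[[441.9, -236.2], [434.0, -184.9], [485.7, -177.7], [493.6, -229.4]] [ 463.8 -207.    84. ] [np.float64(52.0), np.float64(52.2), np.float64(52.3), np.float64(52.2)]
[[584.1, -304.9], [576.6, -255.8], [626.2, -247.9], [633.4, -297.6]] [ 605.1 -276.6   84. ] [np.float64(49.7), np.float64(50.2), np.float64(50.2), np.float64(49.9)]
[[570.7, -217.7], [563.0, -166.7], [613.0, -160.3], [620.0, -208.0]] [ 591.7 -188.2   84. ] [np.float64(51.6), np.float64(50.4), np.float64(48.2), np.float64(50.3)]
(array([ 534.4, -241.9]), array([129.6,  89.9]), np.float32(8.4458275)) 89.86768506801177 129.57206401386128
throat [ 464.3 -207.5   64. ] [np.float64(25.9), np.float64(25.6), np.float64(25.5), np.float64(25.6)]
throat [ 592.9 -188.6   64. ] [np.float64(25.7), np.float64(25.2), np.float64(25.8), np.float64(25.2)]
[[ 478.  -131.3  216.1]
 [ 465.   -41.2  216.1]] [471.5 -86.3 216.1] 91.06597088340774
```

Run:
```python
from h import *
from bench import r
plan(r.sense(),(535.3,-241.5,250),98.45)
```

```text
pos [536.8 -76.3 250.8] t 5.025 F [-0.8 -0.2 -5. ] gap 16.5 yawY 98.2 x [-2.1e-03  9.0e-04 -1.0e+00]
dr tot [-0.25 -0.11 -0.07]
offset cm in start axes [  0.07 -16.33  -2.51] in target axes [  0.08 -16.32  -2.58]
```

Call:
{"method": "send_rows", "body": {"offset": [[0, -3, -0.5], [0, -5, -0.75], [0, -5, -0.75], [0, -3.3, -0.55], [0, 0, 0]], "dr": [[-0.2, 0, 0], [0, 0, 0], [0, 0, 0], [0, 0, 0], [0, 0, 0]], "grip": [0, 0, 0, 0, 0]}}

```text
time: 5.65
tool_pos: [535.5, -243.5, 251.5]
tcp_rot: [176.5, 89.9, -175.2]
ft_force: [0.3, 0.8, -6.1]
finger_gap: 16.4
```

Call:
{"method": "send_rows", "body": {"offset": [[2, 0, 0], [2, 0, 0], [1, 0, 0], [0, 0, 0], [0, 0, 0]], "dr": [[0, 0, 0], [0, 0, 0], [0, 0, 0], [0, 0, 0], [0, 0, 0]], "grip": [0, 0, 0, 0, 0]}}

```text
time: 6.28
tool_pos: [536.2, -242.2, 202.9]
tcp_rot: [-38.7, 89.9, -30.3]
ft_force: [0.2, 0.2, -4.8]
finger_gap: 16.4
```

Run:
```python
from h import *
from bench import r,snapshot
plan(r.sense(),(535.3,-241.5,200),98.45)
for n in ["side","scene"]:
  s=snapshot(n);np.savez(n+"5.npz",**s)
crop(load("side5"),225,120,120,120,5,"pics/side5.png")
crop(load("scene5"),175,90,120,120,5,"pics/scene5.png")
```

```text
pos [ 536.2 -242.2  202.9] t 6.275 F [ 0.2  0.2 -4.8] gap 16.4 yawY 98.39 x [ 8.e-04 -5.e-04 -1.e+00]
dr tot [-0.06  0.04  0.03]
offset cm in start axes [ 0.29  0.08 -0.08] in target axes [ 0.29  0.08 -0.08]
```

View pics/side5.png

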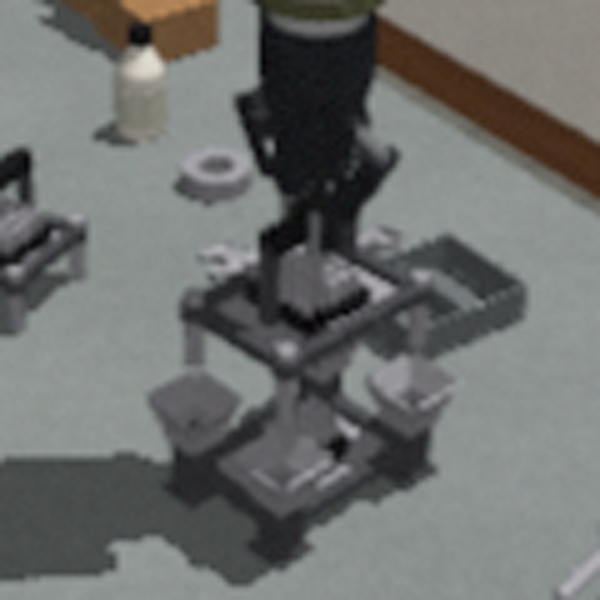

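View pics/scene5.png

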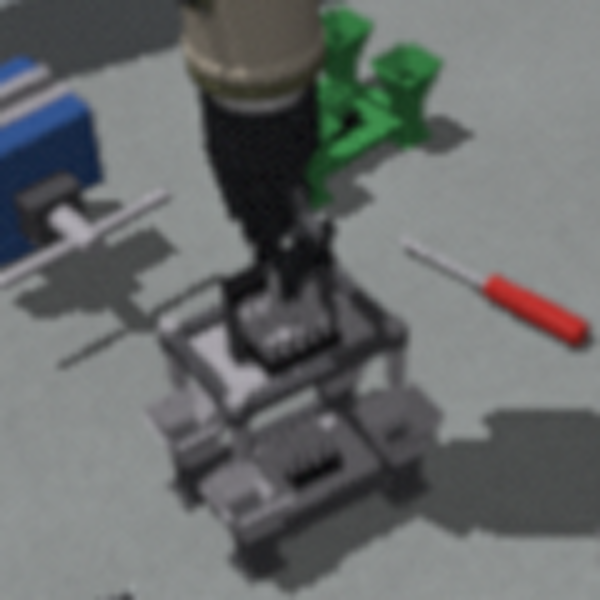

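Both views show the posts above the four grey cups. Lowering, with the last part slow.

Call:
{"method": "send_rows", "body": {"offset": [[1, 0.05, -0.08], [1.2, 0, 0], [1.2, 0, 0], [1, 0, 0], [0, 0, 0]], "dr": [[0, 0, 0], [0, 0, 0], [0, 0, 0], [0, 0, 0], [0, 0, 0]], "grip": [0, 0, 0, 0, 0]}}

```text
time: 7.0
tool_pos: [534.1, -241.4, 156.6]
tcp_rot: [143.0, 89.8, 151.4]
ft_force: [0.0, -0.4, -4.1]
finger_gap: 16.6
```

Run:
```python
from h import *
from bench import r
plan(r.sense(),(535.3,-241.5,140.3),98.45)
```

```text
pos [ 534.1 -241.4  156.6] t 7.0 F [ 0.  -0.4 -4.1] gap 16.6 yawY 98.37 x [-0.0024  0.0013 -1.    ]
dr tot [-0.08 -0.12 -0.09]
offset cm in start axes [ 1.63 -0.03  0.12] in target axes [ 1.63 -0.03  0.12]
```

Call:
{"method": "send_rows", "body": {"offset": [[0.4, 0, 0], [0.4, 0, 0], [0.3, 0, 0], [0.2, 0, 0], [0, 0, 0]], "dr": [[0, 0, 0], [0, 0, 0], [0, 0, 0], [0, 0, 0], [0, 0, 0]], "grip": [0, 0, 0, 0, 0]}}

```text
time: 7.62
tool_pos: [534.8, -241.8, 145.1]
tcp_rot: [142.7, 90.0, 151.1]
ft_force: [0.8, -0.4, -5.5]
finger_gap: 16.8
```

Call:
{"method": "send_rows", "body": {"offset": [[0.1, 0, 0], [0.1, 0, 0], [0, 0, 0]], "dr": [[0, 0, 0], [0, 0, 0], [0, 0, 0]], "grip": [0, 0, 0]}}

```text
time: 8.0
tool_pos: [534.9, -241.8, 143.2]
tcp_rot: [157.8, 90.0, 166.1]
ft_force: [0.1, 0.5, -4.8]
finger_gap: 16.9
```

Call:
{"method": "send_rows", "body": {"offset": [[0.1, 0, 0], [0.1, 0, 0], [0, 0, 0]], "dr": [[0, 0, 0], [0, 0, 0], [0, 0, 0]], "grip": [0, 0, 0]}}

```text
time: 8.38
tool_pos: [534.9, -241.8, 141.1]
tcp_rot: [149.3, 90.0, 157.6]
ft_force: [0.5, 0.7, -4.9]
finger_gap: 16.5
```

Call:
{"method": "send_rows", "body": {"offset": [[0.1, 0, 0], [0.05, 0, 0], [0, 0, 0]], "dr": [[0, 0, 0], [0, 0, 0], [0, 0, 0]], "grip": [0, 0, 0]}}

```text
time: 8.75
tool_pos: [535.0, -242.1, 140.4]
tcp_rot: [-62.3, 90.0, -53.9]
ft_force: [-3.0, -0.8, 0.9]
finger_gap: 16.4
```

Contact came at the expected height: TCP 140.4 against 140.3, and the weight is off the wrist. I'll check a picture before letting go.

Run:
```python
from h import *
from bench import r,snapshot
for n in ["side","scene"]:
  s=snapshot(n);np.savez(n+"6.npz",**s)
a=load("side6")["pixels"][140:240,235:335,::-1];b=load("scene6")["pixels"][110:210,185:285,::-1]
cv2.imwrite("pics/b6.png",cv2.resize(np.hstack([a,b]),None,fx=4,fy=4,interpolation=cv2.INTER_CUBIC))
```

```text
(no output)
```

View pics/b6.png

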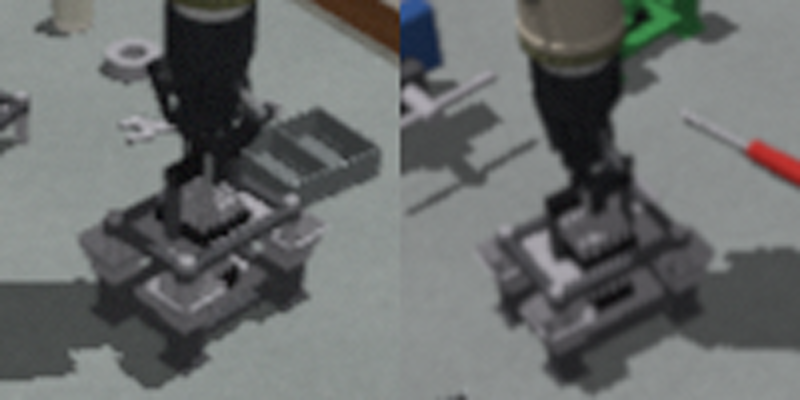

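The posts are down in the cups at all visible corners. Releasing and rising.

Call:
{"method": "send_rows", "body": {"offset": [[0, 0, 0], [0, 0, 0], [0, 0, 0], [0, 0, 0], [0, 0, 0]], "dr": [[0, 0, 0], [0, 0, 0], [0, 0, 0], [0, 0, 0], [0, 0, 0]], "grip": [30, 50, 80, 80, 80]}}

```text
time: 9.48
tool_pos: [535.0, -241.8, 139.8]
tcp_rot: [36.3, 90.0, 44.6]
ft_force: [0.6, -0.6, 0.6]
finger_gap: 68.1
```

Call:
{"method": "send_rows", "body": {"offset": [[-1, 0, 0], [-3, 0, 0], [-4, 0, 0], [-4, 0, 0], [-3, 0, 0]], "dr": [[0, 0, 0], [0, 0, 0], [0, 0, 0], [0, 0, 0], [0, 0, 0]], "grip": [80, 80, 80, 80, 80]}}

```text
time: 10.1
tool_pos: [535.4, -242.1, 293.0]
tcp_rot: [-37.3, 89.8, -28.9]
ft_force: [1.2, 0.0, -0.0]
finger_gap: 68.5
```

Run:
```python
from h import *
from bench import r,snapshot
print(r.sense()["tool_pos"],r.sense()["ft_force"])
for n in ["side","scene","wrist"]:
  s=snapshot(n);np.savez(n+"7.npz",**s)
a=load("side7")["pixels"][140:240,235:335,::-1];b=load("scene7")["pixels"][110:210,185:285,::-1]
cv2.imwrite("pics/b7.png",cv2.resize(np.hstack([a,b]),None,fx=4,fy=4,interpolation=cv2.INTER_CUBIC))
crop(load("wrist7"),0,0,512,384,1.5,"pics/w7.png")
```

```text
[ 535.38810762 -242.06948408  293.01465903] [ 1.22501726  0.03253862 -0.02024599]
```

View pics/b7.png

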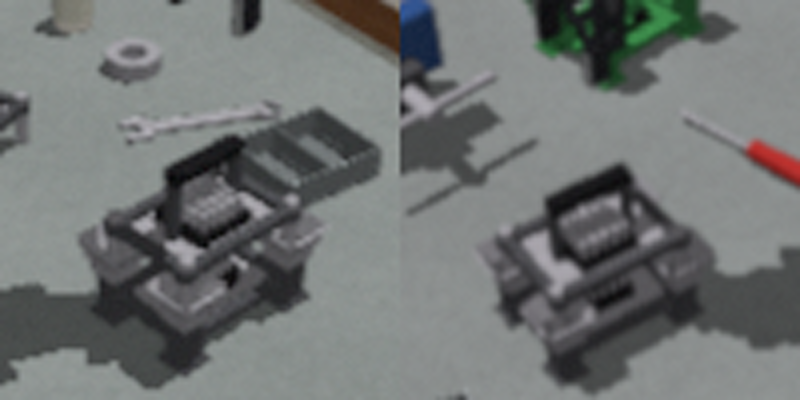

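View pics/w7.png

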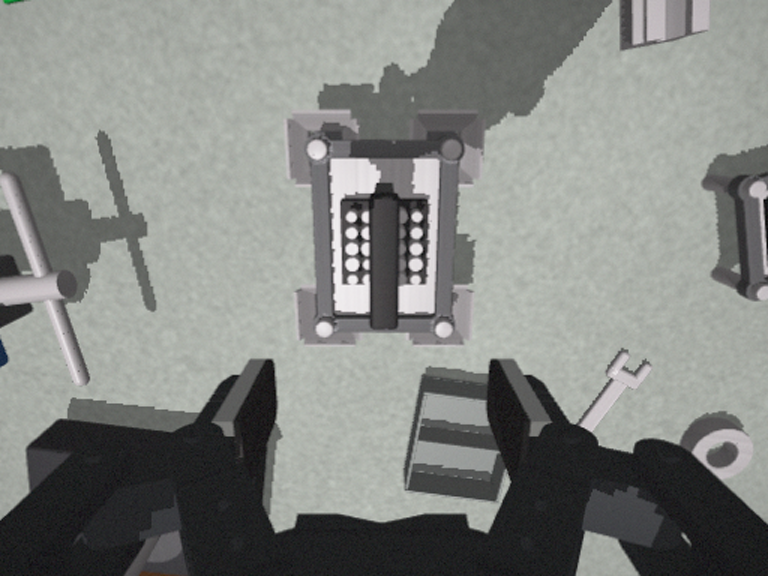

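Posts sit at (318,150), (452,150), (444,328) and (325,328), inside the cups. One numeric check of position and level.

Run:
```python
from h import *
s=load("wrist7")
P=onz(s,px([(318,150),(452,150),(444,328),(325,328)],0,0,1.5),106);print(P.round(1),rect(P))
print([np.linalg.norm(P[i]-P[(i+1)%4]).round(1) for i in range(4)])
# handle gap ends across scene & side views (triangulated)
a=load("scene0")["pixels"][205:275,250:340].astype(int);b=load("scene7")["pixels"][205:275,250:340].astype(int)
print("square region mean diff",abs(a-b).mean())
```

```text
[[ 477.  -296.5  106. ]
 [ 463.7 -206.5  106. ]
 [ 593.  -187.6  106. ]
 [ 606.4 -277.4  106. ]] (array([ 535., -242.]), array([130.8,  91. ]), np.float32(8.38282))
[np.float64(91.0), np.float64(130.6), np.float64(90.9), np.float64(130.8)]
square region mean diff 4.401534391534391
```

Run:
```python
from h import *
a,b=[cv2.cvtColor(load(n)["pixels"],cv2.COLOR_RGB2GRAY)[205:275,250:340].astype(np.float32) for n in("scene0","scene7")]
print(cv2.phaseCorrelate(a,b,cv2.createHanningWindow(a.shape[::-1],cv2.CV_32F)))
from bench import workorder
print(workorder.hand_in())
```

```text
((0.15615323650940383, 0.008569935161979458), 0.8761233471058033)
the job is handed in; nothing more can be done
None
```

I picked up the oblong frame by its handle, lowered it slowly into the four cups of the grey lower frame, let go, raised the arm clear and handed the job in at about 10 s.

- **Seating:** touchdown came at the expected height, with the TCP at 140.4 mm against 140.3 mm predicted. The wrist force there fell from about 5 N of carried load to about zero.
- **Position:** after release the wrist view puts the oblong frame's centre at (535.0, -242.0) mm with yaw 8.4°. The lower frame measured (534.4, -241.9) mm and 8.4°, so the frames agree within about 1 mm.
- **Level:** the post spacing came out at 130.7 × 91 mm, with opposite sides equal. That fits a level frame fully down; I took no direct tilt reading.
- **Bystanders:** the square frame's image shifted by only about 0.2 px. A plain pixel difference in that area was not zero (4.4 grey levels), which I put down to changed shadows and noise. I did not go near the green look-alike.
- **Disagreement:** early hand-picked estimates of the lower frame from the scene and side cameras differed by up to 7 mm. I used the closer wrist-camera measurement instead, and the final fit agreed with it.

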